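# Fit the long double-ended lamp into the open floodlight

### The job

Fit the long double-ended lamp from the packing tray into the open floodlight: push one end of it into the sprung socket, tip the other end down in front of the fixed socket, and let the spring carry it home so that the lamp lies level in both sockets, then let go. The lamp is fragile, so ease it in gently without forcing it against the floodlight. Leave the shorter lamp and everything else on the bench where they are.

Things in the scene. Friction and masses are not known exactly. Their poses are not given: they have to be found in the camera images.
- floodlight: Dark cast floodlight lying on its back, fixed, its trough open upwards: 212 mm (x) by 172 mm (y), rim 75 mm above the bench, walls 6 mm. Origin: centre of its underside, on the bench; z up, x along the trough FROM the sprung socket (at -x) TO the fixed one (at +x). Reflector floor 27 mm above the bench; 41 mm up, the trough is free to 62 mm either side of its middle line.
- lamp_seat (a point): Point on the sockets' common axis over the floodlight's centre, 56 mm above the bench; axes as floodlight. Both sockets sit on one bracket, screwed tight through long slots: the pair may stand up to 10 mm either way along x from its nominal place, which no pose tells. Feel for it. To tip in before the fixed socket, the long lamp must be 10.5 to 13 mm deep in the sprung one.
- sprung_socket (a point): Nominal centre of the sprung socket's mouth, at x = -54 mm, facing +x (true place: see lamp_seat). White ceramic, outer diameter 23 mm, round mouth of 19 mm. Inside, a brass plunger of 12 mm diameter, its face 1 mm inside the mouth when free; it yields 13 mm, with 1 N at first and 0.9 N more per mm (12.7 N just before its solid stop).
- fixed_socket (a point): Nominal centre of the fixed socket's mouth, at x = +54 mm, facing -x, 108 mm from the sprung one's mouth (true place: see lamp_seat). White ceramic, outer diameter 23 mm, round mouth of 19 mm, 5 mm deep to a rigid contact. With the long lamp home each end lies 5 mm inside its socket and the plunger presses with 4.6 N.
- glass_frame (a point): Centre of the floodlight's glass front, swung wide open at its -y side, sloping from the rim down to the bench; 212 by 160 mm, 10 mm thick, reaching 240 mm out from the floodlight's centre. At the +y side a steel mounting stirrup reaches 116 mm out (its pivots 116 mm out along x), at most 62 mm high. Both are parts of the floodlight; leave them.
- lamp: The long lamp, to be fitted: a white tube of 26 mm diameter, 78 mm long, with a ceramic cap (14 mm diameter, 20 mm long) on each end; 118 mm over the flat end faces; 60 to 130 g. Origin at its centre, x along its length; both ends alike. It starts level in one of the tray's two places, its axis 26.5 mm above the bench. It cracks if more than 20 N bear between it and the floodlight.
- lamp_end_a (a point): Centre of the lamp's end face at its -x end, 59 mm from its centre.
- lamp_end_b (a point): Centre of the lamp's end face at its +x end, 59 mm from its centre.
- short_lamp: The other lamp in the tray, 78 mm long with the same 26 mm tube: the wrong size, leave it. Origin at its centre, x along its length; 84 mm beside the long lamp, parallel to it.
- tray: Low cardboard packing tray, fixed, 150 mm (x) by 174 mm (y), walls 10 mm high, origin at the centre of its underside. Two lamp places along x, at y = +42 and -42 mm, each on two V-notched ribs (20.5 mm either way in x, 5 mm thick, reaching 21 mm high and 16 mm out from the lamp's axis); the middle 34 mm of the lamp between them is free for fingers.
- elbow: Steel conduit bend of 25 mm tube lying on the bench: a bystander.
- coupling: Steel conduit coupling, 34 mm diameter, 45 mm high, standing: a bystander.
- screwdriver: Screwdriver lying on the bench: a bystander.
- junction_box: Round metal junction box, 84 mm diameter, 34 mm high: a bystander.
- locknut: Steel ring nut, 42 mm diameter, 8 mm high: a bystander.
Mind the look-alikes: they are no part of the job. What is shaped like the lamp but pink or yellow is not meant.

How it is judged:
By the outcome, as a careful person would: the job done as asked, in the order asked, and still so for the second after the job is handed in, with the robot touching nothing.
It also fails if it takes over 64 s, if anything falls off the work surface, if the arm or the gripper's body presses on something with over 40 N, if the wrist force passes 120 N, or if a joint passes its speed limit or range.

### The arm

A 6-joint arm with a two-finger parallel gripper is mounted at the origin on the work surface. World frame = base frame: x ahead of the robot, y to its left, z up, the work surface at z = 0. Lengths are in m, angles in rad, forces in N, time in s.
With the tool pointing down it reaches from about 0.425 to 0.95 m from the base axis. Payload 3.5 kg.
Tool frame: the origin (TCP) lies at the very end of the fingers, on their centre line; the grasp point (between the pads) lies 19 mm behind it (tcp_to_grasp is the distance from the TCP to the grasp point, in m); z points along the fingers, y is the direction in which the jaws open and shut (so a half turn about z gives the same grasp; the last joint's range is limited). The gripper opens to 85 mm and grips with 20 to 120 N. Pads are 22 mm wide; open, the fingers measure 114 mm over their backs; the gripper's body (76 mm by 85 mm) begins 54 mm behind the grasp point. The pads swing forward as they close: fully open they stand 13 mm farther back than shut.
Start: joints at [-1.455, 0.286, 1.577, -0, 1.279, -0.15], TCP at [0.177, -0.651, 0.231] pointing down, gripper open.
Joint ranges: [-2.77, 2.77], [-0.9, 2.22], [0.21, 2.48], [-1.53, 4.67], [0.24, 2.81], [-2.84, 2.84]. Speed limits (rad/s): [2.79, 2.79, 3.14, 3.14, 3.14, 3.14].

### API

Orientations are given as a unit quaternion [x, y, z, w].
In Python, from plant import * gives the robot as it stands. The module is installed in compiled form; this text tells all that it offers.
- The arm moves only by the tool arm_command, never from a script. Its argument "steps" is a list of rows, each a list of 3 entries, a list of its own where there are three numbers: the turn, a rotation vector about the tool's x, y, z in rad, then the shift along the tool's x, y, z in m, then the gripper command: -1 is shut, 1 is fully open, values between are in proportion. A call has 1 to 12 rows; each row is the pose to reach, as a shift and turn from the pose measured when the call began, along the tool's axes at that moment; what a row does not reach only later rows make up. A row lasts 1/8 s, in which the tool goes at most 62.5 mm and 10.7 degrees, less where a joint would pass 70% of its speed; a pose out of reach is approached as far as the arm can. A call with a gripper value outside its range is refused whole. The fingers move at their own pace and stop on an object; "force" is the grip in N (left out, the last holds). Time passes only in rows, so rows that repeat a pose let the fingers close. It gives the time, the measured TCP pose, the force and the opening at its end, in the units of the state.
- get_state(): the state, without advancing time (a new reading comes with each control period).
- read_camera(name): name is "scene" or "top" or "wrist"; returns a dict with "frame" (420x560x3 uint8, red, green, blue), "vfov" (degrees; the focal length in pixels is half the picture's height over the tangent of half this angle, whatever the lens; pixels are square), "cx", "cy" (the principal point, pixels), "position" and "rotation" of the camera in the world; the wrist camera has in their place "mount" (4x4, takes a point from camera to tool coordinates, whose origin is the TCP and whose axes are the flange's). Camera axes: x right, y up, looking along -z (the intrinsics and any distortion apply to the point x, -y, -z); pixel columns grow to the right and rows downward; lengths in m; the calibration is good to about 2 mm. The wrist camera is an equidistant fisheye: a pixel r from the principal point sees the ray r / f radians off the axis. A picture is of the moment at which its call begins: read the wrist's pose just before it. There is no depth.
- sign_off(): hands the job in, once; it reports no verdict.
The state is a dict: "time": time; "qpos": joint angles; "dq": joint speeds; "joint_efforts": joint torques, N m; "eef_pos": TCP position; "tcp_rot": TCP orientation; "contact_force": force on the tool from outside, world axes, zero at the start; "wrist_torque": the same for the moment, N m; "opening": opening from 0.0 (shut) to 1.0 (fully open).
Only numpy, scipy, OpenCV 4.12 (cv2) and the standard library are available. Lean on these libraries where they do the work, as an engineer would, in place of code of your own. Each camera call takes 0.05 s, during which the arm holds its last target.

## Working session

There is one attempt and no reset: what is moved stays moved. The work goes in short steps, Python scripts to look and compute and a tool call to move; the robot and the scene stay as the last step left them, time stands still between calls to the robot, and variables do not carry over. Pictures are saved under pics/ and viewed, and the job is handed in when it is done.

Besides the shell and the picture viewer there is one more tool, called as name(argument=value, ...), one argument or row to a line, values as JSON. arm_command: Moves the arm, as the interface text tells. Its arguments: {"type":"object","properties":{"steps":{"type":"array"},"force":{"type":"number"}},"required":["steps"]}

```bash
ls; mkdir -p pics; cat > h.py <<'E'
from plant import *
import numpy as np, cv2
from scipy.spatial.transform import Rotation as R
def save(name,fn):
    s=get_state(); c=read_camera(name); cv2.imwrite('pics/'+fn,c['frame'][:,:,::-1]); return s,c
def ray(c,u,v,s=None):
    H=c['frame'].shape[0]; f=H/2/np.tan(np.radians(c['vfov'])/2)
    x=(u-c['cx']);y=(v-c['cy'])
    if 'mount' in c:
        r=np.hypot(x,y);th=r/f
        d=np.array([np.sin(th)*x/max(r,1e-9),-np.sin(th)*y/max(r,1e-9),-np.cos(th)])
        M=np.array(c['mount']);Rt=R.from_quat(s['tcp_rot']).as_matrix()
        return Rt@M[:3,3]+np.array(s['eef_pos']),Rt@M[:3,:3]@d
    d=np.array([x/f,-y/f,-1.]);return np.array(c['position']),np.array(c['rotation'])@d
def onz(c,u,v,z,s=None):
    p,d=ray(c,u,v,s);return p+d*(z-p[2])/d[2]
E
python3 - <<'E'
from h import *
for n in ['scene','top','wrist']:
    s,c=save(n,n+'0.png'); print(n,{k:(np.round(v,4).tolist() if not isinstance(v,str) else v) for k,v in c.items() if k!='frame'})
print(s)
E
```

```text
pics
scene {'vfov': 52.1705, 'cx': 272.6594, 'cy': 214.1284, 'position': [1.4077, 0.0664, 1.0996], 'rotation': [0.2377, 0.2509, 0.6957, 0.6298]}
top {'vfov': 49.8579, 'cx': 275.404, 'cy': 209.6211, 'position': [0.4252, -0.0095, 1.3038], 'rotation': [0.0382, -0.0195, -0.6985, 0.7143]}
wrist {'vfov': 65.7065, 'cx': 278.2721, 'cy': 206.3762, 'mount': [[-0.0014, 0.9491, 0.3151, 0.0822], [1.0, 0.0015, -0.0, 0.0007], [-0.0005, 0.3151, -0.9491, -0.1437], [0.0, 0.0, 0.0, 1.0]]}
{'time': 0.1, 'qpos': array([-1.45500484e+00,  2.87118819e-01,  1.57803383e+00,  2.39892122e-05,
        1.27858149e+00, -1.50014228e-01]), 'dq': array([-0.00062789, -0.00130369, -0.00425839,  0.00071639,  0.00053286,
        0.00021453]), 'joint_efforts': array([ 1.93704756e-03, -4.07295835e+01, -2.93699956e+01, -1.45416252e-04,
        3.44378350e-03, -1.14290162e-05]), 'eef_pos': array([ 0.17726958, -0.65069588,  0.2300559 ]), 'tcp_rot': array([ 9.91181298e-01,  1.32508443e-01,  2.98017779e-05, -1.07039254e-03]), 'contact_force': array([ 0.53554285, -0.45357179, -0.14090908]), 'wrist_torque': array([ 0.02166771, -0.07064845,  0.01960833]), 'opening': 0.9987498388146852}
```

View pics/top0.png

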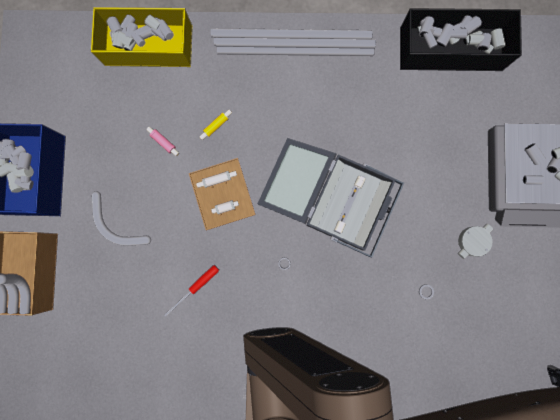

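View pics/scene0.png

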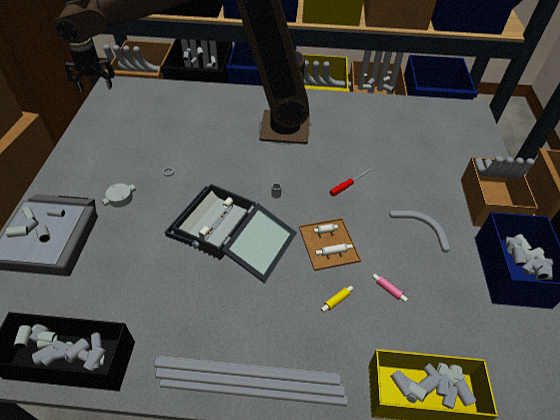

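View pics/wrist0.png

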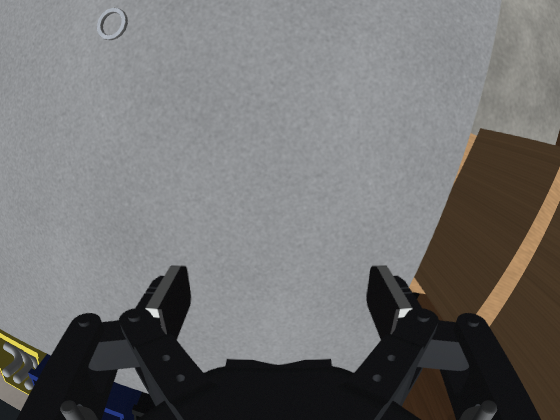

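The top view shows the tray at about (222,195), with the long lamp at (217,180) and the short one at (225,208). The floodlight is at (353,205), with its socket axis running from (359,183) to (340,230). I'll magnify both areas.

```bash
sed -i "s/return np.array(c\['position'\]),np.array(c\['rotation'\])@d/return np.array(c['position']),R.from_quat(c['rotation']).as_matrix()@d/" h.py
python3 - <<'E'
from h import *
im=cv2.imread('pics/top0.png')
a=cv2.resize(im[150:240,180:270],None,fx=6,fy=6,interpolation=cv2.INTER_CUBIC)
b=cv2.resize(im[130:265,255:410],None,fx=5,fy=5,interpolation=cv2.INTER_CUBIC)
cv2.imwrite('pics/ta.png',a);cv2.imwrite('pics/tb.png',b)
c=read_camera('top')
for uv in [(217,180),(225,208),(353,205),(359,183),(340,230)]: print(uv,onz(c,*uv,0.0265 if uv[0]<300 else 0.056).round(4))
E
```

```text
(217, 180) [0.6109 0.1947 0.0265]
(225, 208) [0.5309 0.1691 0.0265]
(353, 205) [ 0.5444 -0.1894  0.056 ]
(359, 183) [ 0.606  -0.2054  0.056 ]
(340, 230) [ 0.4745 -0.1544  0.056 ]
```

View pics/ta.png

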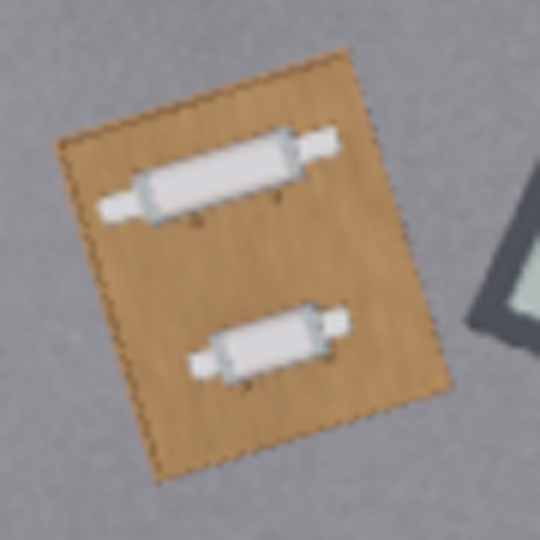

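View pics/tb.png

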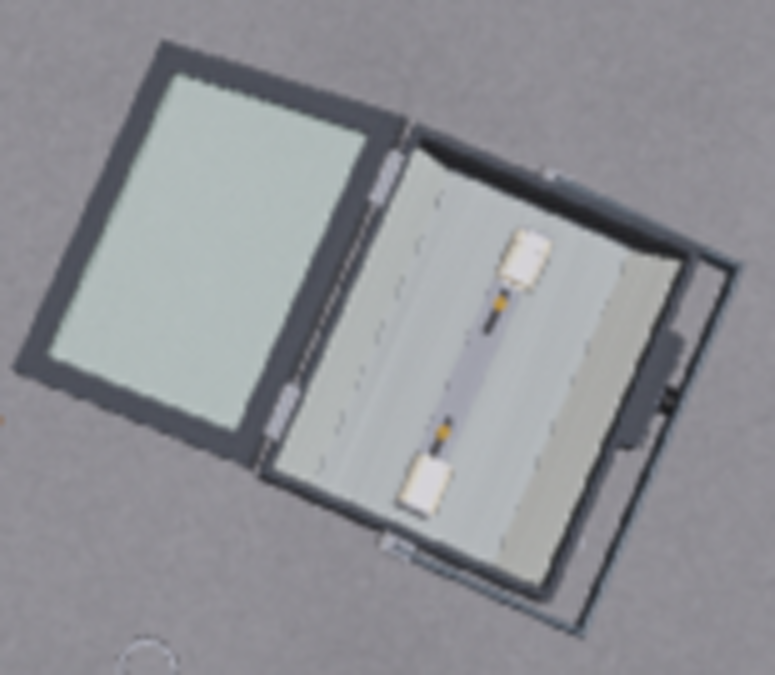

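```bash
cat >> h.py <<'E'
def down(yaw,pitch=0):
    # tool x at world yaw (deg), z down; pitch>0 raises tool +x side
    a=np.radians(yaw); x=np.array([np.cos(a),np.sin(a),0]);z=np.array([0,0,-1.]);y=np.cross(z,x)
    M=np.stack([x,y,z],1); return R.from_matrix(M)*R.from_rotvec([0,np.radians(pitch),0])
def plan(pos,rot,s=None):
    s=s or get_state(); r0=R.from_quat(s['tcp_rot'])
    print('turn',(r0.inv()*rot).as_rotvec().round(4).tolist(),'shift',r0.inv().apply(np.array(pos)-s['eef_pos']).round(4).tolist())
def show(s=None):
    s=s or get_state(); m=R.from_quat(s['tcp_rot']).as_matrix()
    print('t',round(s['time'],2),'pos',np.round(s['eef_pos'],4).tolist(),'yaw',round(np.degrees(np.arctan2(m[1,0],m[0,0])),2),'pitch',round(np.degrees(np.arcsin(m[2,0])),2),'zz',m[:,2].round(3),'F',np.round(s['contact_force'],2).tolist(),'T',np.round(s['wrist_torque'],2).tolist(),'op',round(s['opening'],3))
E
python3 - <<'E'
from h import *
show(); print(down(30,10).as_matrix().round(3)); plan([.545,-.19,.25],down(65))
E
```

```text
t 0.2 pos [0.1773, -0.6509, 0.2304] yaw 15.23 pitch 0.01 zz [-0.     0.002 -1.   ] F [0.86, -0.03, -0.08] T [0.06, -0.02, 0.04] op 1.002
[[ 0.853  0.5    0.15 ]
 [ 0.492 -0.866  0.087]
 [ 0.174  0.    -0.985]]
turn [-0.0013, -0.0009, -0.8687] shift [0.4759, -0.3481, -0.0189]
```

arm_command(
  steps=[
    [[0,0,-0.87],[0.476,-0.348,-0.02],1],
    [[0,0,-0.87],[0.476,-0.348,-0.02],1],
    [[0,0,-0.87],[0.476,-0.348,-0.02],1],
    [[0,0,-0.87],[0.476,-0.348,-0.02],1],
    [[0,0,-0.87],[0.476,-0.348,-0.02],1],
    [[0,0,-0.87],[0.476,-0.348,-0.02],1],
    [[0,0,-0.87],[0.476,-0.348,-0.02],1],
    [[0,0,-0.87],[0.476,-0.348,-0.02],1],
    [[0,0,-0.87],[0.476,-0.348,-0.02],1],
    [[0,0,-0.87],[0.476,-0.348,-0.02],1],
    [[0,0,-0.87],[0.476,-0.348,-0.02],1],
    [[0,0,-0.87],[0.476,-0.348,-0.02],1],
  ],
)

```text
time: 1.7
eef_pos: [0.5447, -0.1905, 0.2508]
tcp_rot: [0.843, 0.538, -0.0, -0.001]
contact_force: [0.3, -0.7, -0.1]
opening: 1.0
```

```bash
python3 - <<'E'
from h import *
show(); s,c=save('wrist','w1.png'); show()
import pickle; pickle.dump((s,c),open('w1.pkl','wb'))
E
```

```text
t 1.7 pos [0.5447, -0.1905, 0.2508] yaw 65.07 pitch 0.05 zz [-0.001  0.001 -1.   ] F [0.26, -0.7, -0.1] T [-0.02, -0.02, -0.05] op 1.0
t 1.75 pos [0.5446, -0.1908, 0.2508] yaw 65.02 pitch 0.05 zz [-0.001  0.001 -1.   ] F [0.4, -0.58, 0.04] T [-0.04, 0.0, 0.0] op 1.003
```

View pics/w1.png

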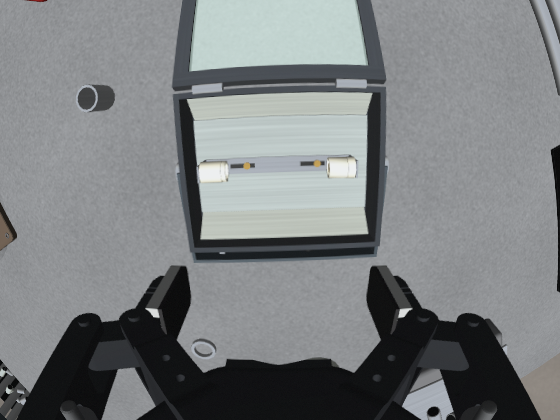

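The wrist view shows the floodlight from above: sockets at about (214,172) and (341,168), rim corners at about (177,92), (383,85), (196,250) and (378,245), and the glass at the top. I'll magnify it.

```bash
python3 - <<'E'
from h import *
im=cv2.imread('pics/w1.png')
cv2.imwrite('pics/w1a.png',cv2.resize(im[140:200,190:370],None,fx=4.4,fy=4.4,interpolation=cv2.INTER_CUBIC))
cv2.imwrite('pics/w1b.png',cv2.resize(im[75:265,170:390],None,fx=3,fy=3,interpolation=cv2.INTER_CUBIC))
E
```

```text
(no output)
```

View pics/w1a.png

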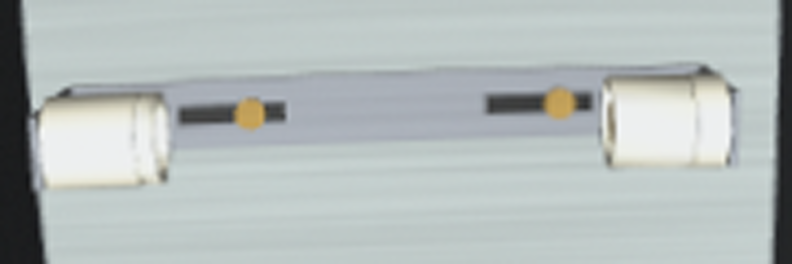

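View pics/w1b.png

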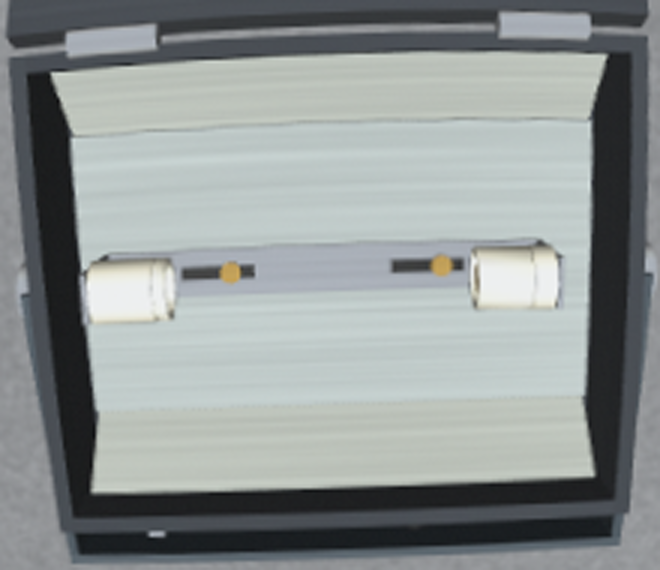

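```bash
python3 - <<'E'
from h import *
import pickle
s,c=pickle.load(open('w1.pkl','rb'))
P=lambda x,y:(170+x/3,75+y/3)
cor={k:onz(c,*P(*v),.075,s) for k,v in dict(fl=(10,60),sl=(648,42),fr=(64,530),sr=(629,514)).items()}
for k,v in cor.items(): print(k,v.round(4))
ctr=sum(cor.values())/4
ax=(cor['fl']-cor['sl'])+(cor['fr']-cor['sr']); ax/=np.linalg.norm(ax); yaw=np.degrees(np.arctan2(ax[1],ax[0]))
print('ctr',ctr,'yaw',yaw,'lens',np.linalg.norm(cor['fl']-cor['sl']),np.linalg.norm(cor['fr']-cor['sr']),np.linalg.norm(cor['fl']-cor['fr']),np.linalg.norm(cor['sl']-cor['sr']))
S=onz(c,190+607/4.4,140+122/4.4,.056,s);F=onz(c,190+168/4.4,140+138/4.4,.056,s)
d=F-S;print('S',S,'F',F,np.linalg.norm(d),np.degrees(np.arctan2(d[1],d[0])), 'mid',(S+F)/2,((S+F)/2-ctr)@ax)
# top camera
t=read_camera('top')
Q=lambda x,y:(255+x/5,130+y/5)
for n,v in dict(S=(513,285),F=(434,463)).items(): print('top',n,onz(t,*Q(*v),.056).round(4))
E
```

```text
fl [ 0.4898 -0.0632  0.075 ]
sl [ 0.6846 -0.1471  0.075 ]
fr [ 0.4242 -0.2207  0.075 ]
sr [ 0.6184 -0.3043  0.075 ]
ctr [ 0.55426496 -0.18384184  0.075     ] yaw 156.70103594999426 lens 0.21207808861568905 0.2114198050733589 0.17064856225939123 0.17058334337787245
S [ 0.59898819 -0.20212911  0.056     ] F [ 0.50059298 -0.16064094  0.056     ] 0.10678429578853285 157.13736448409176 mid [ 0.54979058 -0.18138502  0.056     ] 0.0050812520180032305
top S [ 0.5947 -0.2016  0.056 ]
top F [ 0.495  -0.1591  0.056 ]
```

```bash
python3 - <<'E'
from h import *
plan([.59,.185,.22],down(106.3))
E
```

```text
turn [-0.0008, -0.0014, -0.7211] shift [0.36, -0.1177, 0.0314]
```

arm_command(
  steps=[
    [[0,0,-0.72],[0.36,-0.118,0.031],1],
    [[0,0,-0.72],[0.36,-0.118,0.031],1],
    [[0,0,-0.72],[0.36,-0.118,0.031],1],
    [[0,0,-0.72],[0.36,-0.118,0.031],1],
    [[0,0,-0.72],[0.36,-0.118,0.031],1],
    [[0,0,-0.72],[0.36,-0.118,0.031],1],
    [[0,0,-0.72],[0.36,-0.118,0.031],1],
    [[0,0,-0.72],[0.36,-0.118,0.031],1],
    [[0,0,-0.72],[0.36,-0.118,0.031],1],
  ],
)

```text
time: 2.92
eef_pos: [0.59, 0.1833, 0.2205]
tcp_rot: [0.601, 0.799, 0.0, -0.001]
contact_force: [0.8, 0.3, -0.6]
opening: 1.003
```

```bash
python3 - <<'E'
from h import *
show(); s,c=save('wrist','w2.png'); show()
import pickle; pickle.dump((s,c),open('w2.pkl','wb'))
E
```

```text
t 2.92 pos [0.59, 0.1833, 0.2205] yaw 106.1 pitch 0.07 zz [-0.     0.001 -1.   ] F [0.76, 0.3, -0.62] T [-0.02, -0.01, 0.05] op 1.003
t 2.98 pos [0.5901, 0.1832, 0.2207] yaw 106.09 pitch 0.07 zz [-0.     0.001 -1.   ] F [0.03, -0.65, 0.21] T [0.02, 0.04, -0.0] op 1.003
```

View pics/w2.png

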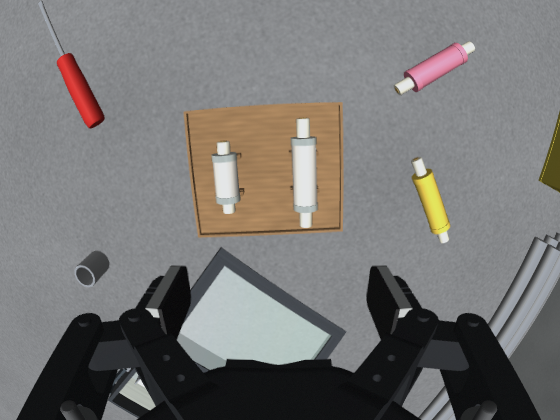

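The long lamp runs from (303,118) to (306,227), with the short one to its left at (226,178). Next I'll find the ends of the white mask.

```bash
python3 - <<'E'
from h import *
import pickle
s,c=pickle.load(open('w2.pkl','rb'))
im=c['frame']; hsv=cv2.cvtColor(im,cv2.COLOR_RGB2HSV)
m=((hsv[:,:,1]<70)&(hsv[:,:,2]>120)).astype(np.uint8); roi=np.zeros_like(m); roi[108:230,280:330]=1; m&=roi
n,l,st,_=cv2.connectedComponentsWithStats(m); k=1+np.argmax(st[1:,4]); print(st[k])
ys,xs=np.nonzero(l==k)
for y in [118,122,126,150,173,200,218,222,226]: 
    q=xs[ys==y]; print(y,q.min(),q.max())
y0,y1=ys.min(),ys.max()
def mid(y): 
    q=xs[ys==y]; return (q.min()+q.max())/2
ue,ve=np.mean([mid(y) for y in range(y0+2,y0+14)]),y0-.0
uf,vf=np.mean([mid(y) for y in range(y1-10,y1-1)]),y1+.5
E1=onz(c,ue,ve,.0265,s);E2=onz(c,uf,vf,.0265,s)
d=E1-E2;print(ue,ve,uf,vf,E1,E2,'mid',(E1+E2)/2,np.linalg.norm(d),np.degrees(np.arctan2(d[1],d[0])))
t=[onz(c,mid(y),y,.0265,s) for y in range(145,206)]
t=np.array(t);v=np.polyfit(t[:,1],t[:,0],1);print('yaw fit',np.degrees(np.arctan2(1,v[0])), 'x at midy',np.polyval(v,((E1+E2)/2)[1]))
cv2.imwrite('pics/w2a.png',cv2.resize(cv2.imread('pics/w2.png')[100:240,240:360],None,fx=4,fy=4,interpolation=cv2.INTER_CUBIC))
plan([*((E1+E2)/2)[:2],.06],down(106.1))
E
```

```text
[ 291  118   27  110 2219]
118 303 308
122 296 309
126 296 309
150 292 315
173 293 316
200 294 316
218 300 311
222 300 311
226 300 311
302.5416666666667 118.0 305.5 227.5 [0.597322   0.25199296 0.0265    ] [0.63601186 0.1374725  0.0265    ] mid [0.61666693 0.19473273 0.0265    ] 0.12087944986347436 108.66714617963687
yaw fit 108.77490482690492 x at midy 0.6164278853430037
turn [0.0001, -0.0012, -0.0002] shift [0.0035, 0.0287, 0.1607]
```

View pics/w2a.png

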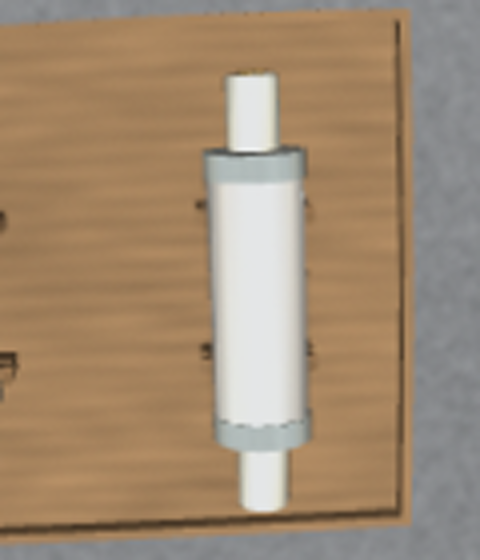

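```bash
python3 - <<'E'
from h import *
u=np.array([np.cos(np.radians(108.7)),np.sin(np.radians(108.7))])
p=np.array([.6166,.1947])+.002*u
plan([*p,.08],down(108.7));plan([*p,.0075],down(108.7))
E
```

```text
turn [0.0001, -0.0012, -0.0456] shift [0.0055, 0.0285, 0.1407]
turn [0.0001, -0.0012, -0.0456] shift [0.0054, 0.0285, 0.2132]
```

arm_command(
  steps=[
    [[0,-0.001,-0.046],[0.005,0.0285,0.05],0.06],
    [[0,-0.001,-0.046],[0.005,0.0285,0.1],0.06],
    [[0,-0.001,-0.046],[0.005,0.0285,0.13],0.06],
    [[0,-0.001,-0.046],[0.005,0.0285,0.14],0.06],
    [[0,-0.001,-0.046],[0.005,0.0285,0.14],0.06],
    [[0,-0.001,-0.046],[0.005,0.0285,0.14],0.06],
  ],
  force=50,
)

```text
time: 3.72
eef_pos: [0.6176, 0.196, 0.083]
tcp_rot: [0.583, 0.813, 0.001, 0.001]
contact_force: [-0.4, -0.6, -0.6]
opening: 0.529
```

```bash
python3 - <<'E'
from h import *
show(); s,c=save('wrist','w3.png'); show()
import pickle; pickle.dump((s,c),open('w3.pkl','wb'))
E
```

```text
t 3.73 pos [0.6176, 0.196, 0.083] yaw 108.7 pitch -0.02 zz [ 0.004  0.001 -1.   ] F [-0.38, -0.62, -0.64] T [0.03, -0.01, 0.05] op 0.529
t 3.77 pos [0.6175, 0.1962, 0.0831] yaw 108.71 pitch -0.03 zz [ 0.004  0.001 -1.   ] F [1.13, -0.4, 0.3] T [-0.04, -0.05, 0.04] op 0.534
```

View pics/w3.png

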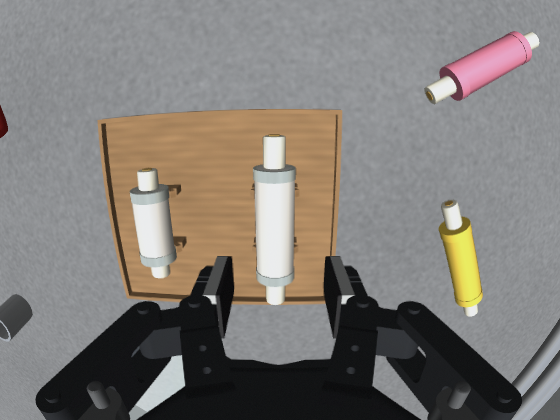

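```bash
python3 - <<'E'
from h import *
import pickle
s,c=pickle.load(open('w3.pkl','rb'))
for n,a,z in [('top end',(274.5,136),.0265),('bot end',(275.5,303),.0265),('tube top',(274,168),.0265),('tube bot',(275.5,284),.0265),('rib1',(274.5,187.5),.019),('rib2',(275,241),.019)]:
    p=onz(c,*a,z,s); m=R.from_quat(s['tcp_rot']).inv().apply(p-s['eef_pos']); print(n,p.round(4),'tool',m.round(4))
plan([.616,.1966,.0075],down(108.7))
E
```

```text
top end [0.5977 0.2517 0.0265] tool [ 0.0592 -0.0012  0.0565]
bot end [0.6367 0.1369 0.0265] tool [-0.0622 -0.0011  0.0566]
tube top [0.6038 0.2325 0.0265] tool [ 0.039  -0.0016  0.0565]
tube bot [0.6313 0.1529 0.0265] tool [-0.0452 -0.001   0.0566]
rib1 [0.6087 0.2186 0.019 ] tool [ 0.0243 -0.0014  0.064 ]
rib2 [0.6213 0.182  0.019 ] tool [-0.0144 -0.0012  0.064 ]
turn [0.004, 0.0005, 0.0002] shift [0.001, -0.0016, 0.0756]
```

arm_command(
  steps=[
    [[0.004,0,0],[0.0035,-0.0015,0.03],0.06],
    [[0.004,0,0],[0.0035,-0.0015,0.055],0.06],
    [[0.004,0,0],[0.0035,-0.0015,0.07],0.06],
    [[0.004,0,0],[0.0035,-0.0015,0.0755],0.06],
    [[0.004,0,0],[0.0035,-0.0015,0.0755],0.06],
    [[0.004,0,0],[0.0035,-0.0015,0.0755],-0.35],
    [[0.004,0,0],[0.0035,-0.0015,0.0755],-1],
    [[0.004,0,0],[0.0035,-0.0015,0.0755],-1],
    [[0.004,0,0],[0.0035,-0.0015,0.0755],-1],
    [[0.004,0,0],[0.0035,-0.0015,0.0755],-1],
  ],
  force=50,
)

```text
time: 5.03
eef_pos: [0.6143, 0.1986, 0.0089]
tcp_rot: [0.583, 0.813, -0.002, -0.001]
contact_force: [-5.8, -2.5, 6.1]
opening: 0.287
```

```bash
python3 - <<'E'
from h import *
show(); s,c=save('wrist','w4.png'); show()
E
```

```text
t 5.03 pos [0.6143, 0.1986, 0.0089] yaw 108.74 pitch -0.03 zz [-0.003 -0.002 -1.   ] F [-5.76, -2.47, 6.07] T [-0.3, 0.87, 0.02] op 0.287
t 5.08 pos [0.6143, 0.1986, 0.0089] yaw 108.74 pitch -0.03 zz [-0.003 -0.002 -1.   ] F [-4.62, -2.25, 5.67] T [-0.42, 0.83, 0.02] op 0.287
```

View pics/w4.png

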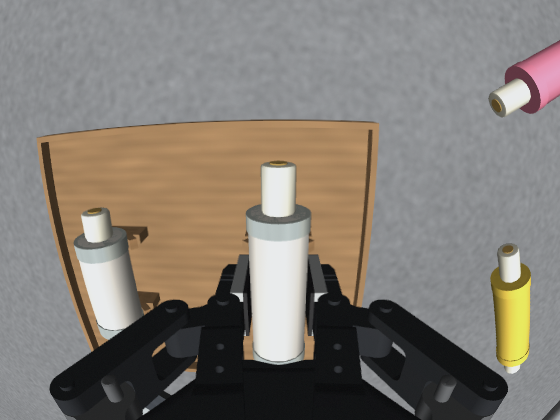

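arm_command(
  steps=[
    [[0,0,0],[0,0,-0.01],-1],
    [[0,0,0],[0,0,-0.03],-1],
    [[0,0,0],[0,0,-0.08],-1],
    [[0,0,0],[0,0,-0.14],-1],
    [[0,0,0],[0,0,-0.14],-1],
    [[0,0,0],[0,0,-0.14],-1],
    [[0,0,0],[0,0,-0.14],-1],
  ],
)

```text
time: 5.95
eef_pos: [0.6136, 0.1987, 0.1472]
tcp_rot: [0.583, 0.813, -0.003, -0.002]
contact_force: [0.8, 0.4, -1.8]
opening: 0.288
```

```bash
python3 - <<'E'
from h import *
show(); s,c=save('wrist','w5.png'); show()
import pickle; pickle.dump((s,c),open('w5.pkl','wb'))
E
```

```text
t 5.95 pos [0.6136, 0.1987, 0.1472] yaw 108.74 pitch -0.0 zz [-0.006 -0.002 -1.   ] F [0.82, 0.38, -1.78] T [0.0, -0.02, 0.02] op 0.288
t 6.0 pos [0.6136, 0.1987, 0.1469] yaw 108.74 pitch 0.0 zz [-0.007 -0.002 -1.   ] F [0.95, -0.84, -1.56] T [0.03, 0.03, -0.03] op 0.287
```

View pics/w5.png

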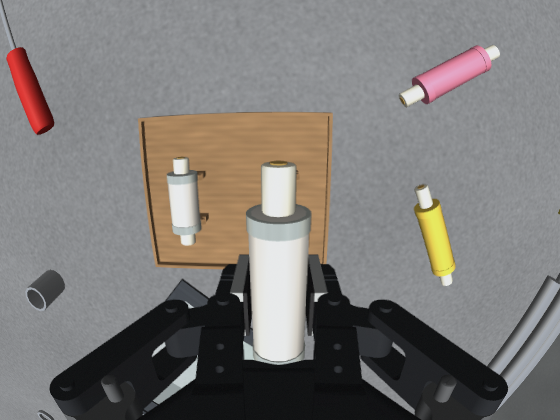

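```bash
python3 - <<'E'
from h import *
import pickle
s,c=pickle.load(open('w5.pkl','rb'))
im=cv2.imread('pics/w5.png')
cv2.imwrite('pics/w5a.png',cv2.resize(im[150:250,235:325],None,fx=6,fy=6,interpolation=cv2.INTER_CUBIC))
Rt=R.from_quat(s['tcp_rot']);H=420;f=H/2/np.tan(np.radians(c['vfov'])/2);M=np.array(c['mount'])
def proj(p):
    q=np.linalg.inv(M)@np.array([*p,1]); x,y,z=q[0],-q[1],-q[2]; r=np.hypot(x,y);th=np.arctan2(r,z)
    return c['cx']+f*th*x/r,c['cy']+f*th*y/r
for X in [.052,.054,.056,.058,.060]:
    a=-.0176
    print(X,'end top',np.round(proj([X,0,a-.007]),1),'end bot',np.round(proj([X,0,a+.007]),1),'shoulder top',np.round(proj([X-.02,0,a-.013]),1),'sh L/R',np.round(proj([X-.02,-.013,a]),1),np.round(proj([X-.02,.013,a]),1),'cap L/R',np.round(proj([X,-.007,a]),1),np.round(proj([X,.007,a]),1))
E
```

```text
0.052 end top [275.1 177.4] end bot [275.5 169.7] shoulder top [275.2 232.9] sh L/R [244.3 220.6] [306.8 220.5] cap L/R [257.7 173.5] [292.9 173.4]
0.054 end top [275.1 172.2] end bot [275.4 165.1] shoulder top [275.2 228. ] sh L/R [244.1 216.1] [306.9 216. ] cap L/R [257.6 168.5] [293.  168.5]
0.056 end top [275.1 167. ] end bot [275.4 160.3] shoulder top [275.2 223. ] sh L/R [243.9 211.5] [307.  211.4] cap L/R [257.5 163.6] [293.  163.5]
0.058 end top [275.1 161.7] end bot [275.4 155.6] shoulder top [275.1 218. ] sh L/R [243.8 206.9] [307.2 206.8] cap L/R [257.4 158.6] [293.1 158.5]
0.06 end top [275.  156.4] end bot [275.4 150.8] shoulder top [275.1 212.9] sh L/R [243.6 202.3] [307.3 202.2] cap L/R [257.3 153.6] [293.1 153.5]
```

View pics/w5a.png

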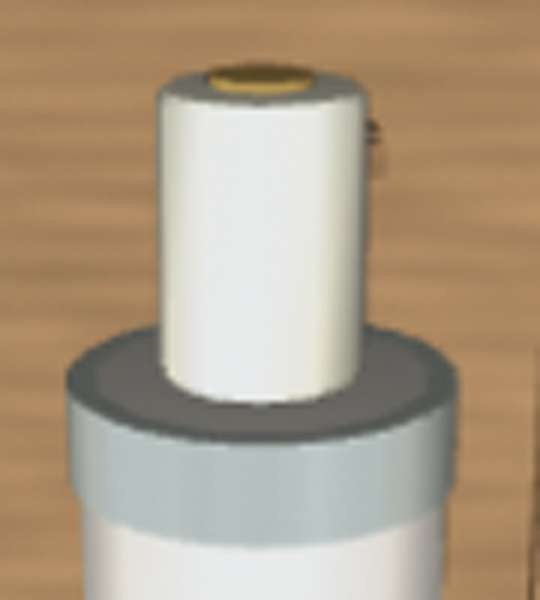

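```bash
python3 - <<'E'
from h import *
a=np.radians(156.9);ax=np.array([np.cos(a),np.sin(a)])
p=np.array([.5485,-.1808])+.003*ax
plan([*p,.14],down(156.9))
E
```

```text
turn [-0.0066, -0.003, -0.8406] shift [-0.3365, -0.1857, 0.0082]
```

arm_command(
  steps=[
    [[0,0,-0.1],[-0.04,-0.022,0],-1],
    [[0,0,-0.22],[-0.09,-0.05,0],-1],
    [[-0.006,-0.003,-0.36],[-0.14,-0.077,0],-1],
    [[-0.006,-0.003,-0.5],[-0.19,-0.105,0],-1],
    [[-0.006,-0.003,-0.62],[-0.24,-0.133,0],-1],
    [[-0.006,-0.003,-0.74],[-0.29,-0.16,0],-1],
    [[-0.006,-0.003,-0.82],[-0.32,-0.177,0.004],-1],
    [[-0.0066,-0.003,-0.84],[-0.3365,-0.1857,0.008],-1],
    [[-0.0066,-0.003,-0.84],[-0.3365,-0.1857,0.008],-1],
    [[-0.0066,-0.003,-0.84],[-0.3365,-0.1857,0.008],-1],
    [[-0.0066,-0.003,-0.84],[-0.3365,-0.1857,0.008],-1],
  ],
)

```text
time: 7.38
eef_pos: [0.5459, -0.1786, 0.1401]
tcp_rot: [0.2, 0.98, 0.0, -0.0]
contact_force: [-0.2, -0.3, -0.4]
opening: 0.29
```

```bash
python3 - <<'E'
from h import *
show(); s,c=save('wrist','w6.png'); show()
import pickle; pickle.dump((s,c),open('w6.pkl','wb'))
im=cv2.imread('pics/w6.png')
cv2.imwrite('pics/w6a.png',cv2.resize(im[60:260,200:360],None,fx=3,fy=3,interpolation=cv2.INTER_CUBIC))
E
```

```text
t 7.38 pos [0.5459, -0.1786, 0.1401] yaw 156.93 pitch 0.02 zz [-0.  0. -1.] F [-0.22, -0.31, -0.41] T [0.02, -0.01, -0.03] op 0.29
t 7.42 pos [0.546, -0.1787, 0.1402] yaw 156.94 pitch 0.0 zz [-0.  0. -1.] F [-0.25, 0.55, -1.31] T [-0.02, 0.04, 0.02] op 0.288
```

View pics/w6.png

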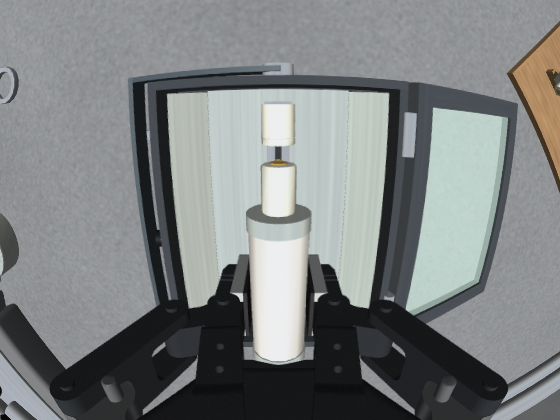

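View pics/w6a.png

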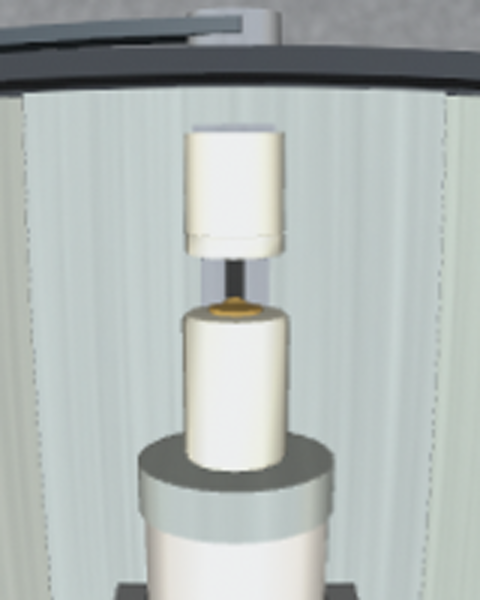

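```bash
python3 - <<'E'
from h import *
import pickle
s,c=pickle.load(open('w6.pkl','rb'))
Ri=R.from_quat(s['tcp_rot']).inv()
for n,(u,v,z) in dict(mouth=(278.2,146,.0675),mouthL=(262,144.7,.059),back=(278.2,103.5,.0675), lampend=(278.5,60+318/3,.1401+.0176+.007), rimout=(278,60+45/3,.075),rimin=(278,60+92/3,.075)).items():
    p=onz(c,u,v,z,s); print(n,p.round(4),Ri.apply(p-s['eef_pos']).round(4))
E
```

```text
mouth [ 0.4998 -0.1589  0.0675] [0.0501 0.     0.0726]
mouthL [ 0.4955 -0.1693  0.059 ] [ 0.05   -0.0112  0.0811]
back [ 0.4736 -0.1477  0.0675] [0.0786 0.0001 0.0726]
lampend [ 0.4948 -0.1565  0.1647] [ 0.0557  0.0003 -0.0246]
rimout [ 0.4567 -0.1406  0.075 ] [ 0.097  -0.      0.0651]
rimin [ 0.466  -0.1446  0.075 ] [ 0.0869 -0.      0.0651]
```

```bash
python3 - <<'E'
from h import *
import pickle
s,c=pickle.load(open('w6.pkl','rb'))
M=np.array(c['mount']);print(M, np.linalg.norm(M[:3,:3],axis=0), np.linalg.det(M[:3,:3]))
Ri=R.from_quat(s['tcp_rot']).inv();f=210/np.tan(np.radians(c['vfov'])/2)
def proj(p):
    q=np.linalg.inv(M)@np.array([*p,1]); x,y,z=q[0],-q[1],-q[2]; r=np.hypot(x,y);th=np.arctan2(r,z)
    return c['cx']+f*th*x/r,c['cy']+f*th*y/r
for uv in [(278.5,166),(330,250)]:
    p=onz(c,*uv,.16,s); t=Ri.apply(p-s['eef_pos']); print(t,proj(t))
E
```

```text
[[-1.44465543e-03  9.49288373e-01  3.14403400e-01  7.93400292e-02]
 [ 9.99998643e-01  1.12234048e-03  1.20618512e-03  3.06235589e-04]
 [ 7.92149844e-04  3.14404716e-01 -9.49288706e-01 -1.43675061e-01]
 [ 0.00000000e+00  0.00000000e+00  0.00000000e+00  1.00000000e+00]] [1. 1. 1.] 0.999999999999997
[ 0.05480186  0.00026094 -0.01987252] (np.float64(278.5), np.float64(166.0))
[ 0.01873458  0.02215958 -0.01988114] (np.float64(330.0), np.float64(249.9999999999999))
```

```bash
python3 - <<'E'
from h import *
import pickle
for n in ['w1','w2','w3','w5','w6']:
    s,c=pickle.load(open(n+'.pkl','rb')); M=np.array(c['mount']); print(n,M[:3,3].round(4),R.from_matrix(M[:3,:3]).as_rotvec().round(4),c['cx'],c['cy'],c['vfov'])
F=[]
for i in range(10):
    c=read_camera('wrist');s=get_state();F.append(s['contact_force']);print(np.array(c['mount'])[:3,3].round(4))
F=np.array(F);print(F.mean(0),F.std(0))
E
```

```text
w1 [ 0.0812  0.0015 -0.1437] [2.0467 2.0497 0.3317] 278.27210514579235 206.37623288027706 65.70646984690485
w2 [ 0.0801  0.0013 -0.1437] [2.0472 2.0499 0.332 ] 278.27210514579235 206.37623288027706 65.70646984690485
w3 [ 0.0801  0.0013 -0.1437] [2.0472 2.0499 0.332 ] 278.27210514579235 206.37623288027706 65.70646984690485
w5 [ 0.0801  0.0013 -0.1437] [2.0472 2.05   0.332 ] 278.27210514579235 206.37623288027706 65.70646984690485
w6 [ 0.0793  0.0003 -0.1437] [2.0477 2.0504 0.3315] 278.27210514579235 206.37623288027706 65.70646984690485
[ 0.0793  0.0003 -0.1437]
[ 0.0793  0.0003 -0.1437]
[ 0.0793  0.0003 -0.1437]
[ 0.0793  0.0003 -0.1437]
[ 0.0793  0.0003 -0.1437]
[ 0.0793  0.0003 -0.1437]
[ 0.0793  0.0003 -0.1437]
[ 0.0793  0.0003 -0.1437]
[ 0.0793  0.0003 -0.1437]
[ 0.0793  0.0003 -0.1437]
[ 0.14841843 -0.21711589 -0.60987777] [0.59164283 0.28012308 0.35476304]
```

```bash
cat >> h.py <<'E'
YAW=156.9;_a=np.radians(YAW);AX=np.array([np.cos(_a),np.sin(_a),0]);YT=np.array([np.sin(_a),-np.cos(_a),0])
SEAT=np.array([.5496,-.1805,.056]); LA=np.array([-.0623,0,-.0176])
def goA(xa,za,th,lat=0,s=None,pr=True):
    rot=down(YAW,th); A=SEAT+AX*xa*1e-3+np.array([0,0,za*1e-3])+YT*lat*1e-3
    pos=A-rot.apply(LA)
    if pr: plan(pos,rot,s)
    return pos,rot
def whereA(s=None):
    s=s or get_state(); r=R.from_quat(s['tcp_rot']); A=np.array(s['eef_pos'])+r.apply(LA)-SEAT
    m=r.as_matrix(); f=np.array(s['contact_force'])
    print('t %.2f A x %.2f lat %.2f z %.2f mm th %.2f | Fx %.2f Flat %.2f Fz %.2f'%(s['time'],A@AX*1e3,A@YT*1e3,A[2]*1e3,np.degrees(np.arcsin(m[2,0])),f@AX,f@YT,f[2]),'T',np.round(s['wrist_torque'],2).tolist(),'op',round(s['opening'],3))
E
python3 - <<'E'
from h import *
whereA(); goA(-46,30,12); goA(-46,-1.2,12)
E
```

```text
t 7.92 A x -58.46 lat -0.76 z 101.90 mm th -0.01 | Fx -0.48 Flat 0.69 Fz -0.76 T [-0.03, 0.02, -0.03] op 0.281
turn [0.0, 0.2096, -0.0006] shift [0.0148, 0.0007, 0.0586]
turn [0.0, 0.2096, -0.0006] shift [0.0148, 0.0007, 0.0898]
```

```bash
python3 - <<'E'
from h import *
for i in range(4):
    show(); read_camera('wrist')
E
```

```text
t 7.92 pos [0.5458, -0.1797, 0.1403] yaw 156.87 pitch -0.01 zz [ 0. -0. -1.] F [0.71, 0.44, -0.76] T [-0.03, 0.02, -0.03] op 0.281
t 7.97 pos [0.5458, -0.1797, 0.1402] yaw 156.86 pitch -0.0 zz [ 0. -0. -1.] F [-0.21, -0.45, -0.18] T [-0.01, -0.03, -0.01] op 0.291
t 8.03 pos [0.5458, -0.1797, 0.1402] yaw 156.87 pitch -0.0 zz [ 0. -0. -1.] F [0.1, -0.31, -0.0] T [0.0, -0.01, 0.04] op 0.287
t 8.07 pos [0.5457, -0.1797, 0.1402] yaw 156.86 pitch -0.0 zz [ 0. -0. -1.] F [-0.87, 0.19, -0.66] T [0.01, -0.0, -0.03] op 0.286
```

arm_command(
  steps=[
    [[0,0.1,0],[0.012,0.0007,0.02],-1],
    [[0,0.21,0],[0.0148,0.0007,0.045],-1],
    [[0,0.21,0],[0.0148,0.0007,0.0586],-1],
    [[0,0.21,0],[0.0148,0.0007,0.0586],-1],
    [[0,0.21,0],[0.0148,0.0007,0.0586],-1],
    [[0,0.21,0],[0.0148,0.0007,0.0586],-1],
  ],
  force=70,
)

```text
time: 8.88
eef_pos: [0.5329, -0.1735, 0.083]
tcp_rot: [0.199, 0.974, 0.021, -0.101]
contact_force: [0.7, -0.2, -0.1]
opening: 0.279
```

```bash
python3 - <<'E'
from h import *
import pickle
for i in range(4): read_camera('wrist')
whereA(); s,c=save('wrist','w7.png'); pickle.dump((s,c),open('w7.pkl','wb'))
goA(-46,-1.2,12)
save('scene','s7.png')
im=cv2.imread('pics/w7.png')
cv2.imwrite('pics/w7a.png',cv2.resize(im[60:260,200:360],None,fx=3,fy=3,interpolation=cv2.INTER_CUBIC))
im=cv2.imread('pics/s7.png')
cv2.imwrite('pics/s7a.png',cv2.resize(im[150:290,130:310],None,fx=4,fy=4,interpolation=cv2.INTER_CUBIC))
E
```

```text
t 9.07 A x -46.18 lat -0.12 z 30.59 mm th 11.96 | Fx 0.40 Flat -0.49 Fz -1.88 T [-0.05, -0.1, -0.05] op 0.278
turn [0.0, 0.0004, -0.0007] shift [-0.0064, 0.0001, 0.0309]
```

View pics/w7a.png

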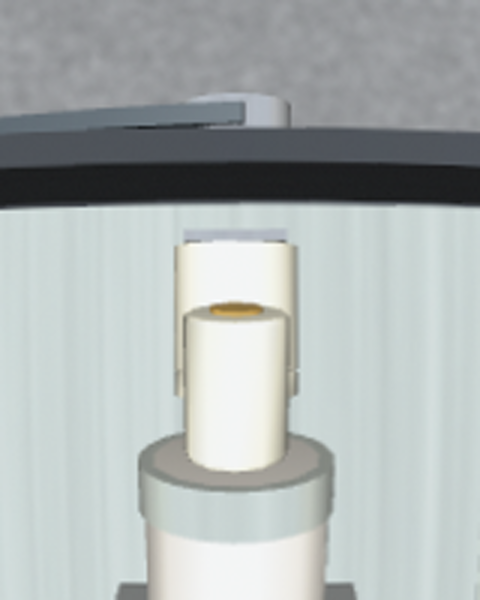

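View pics/s7a.png

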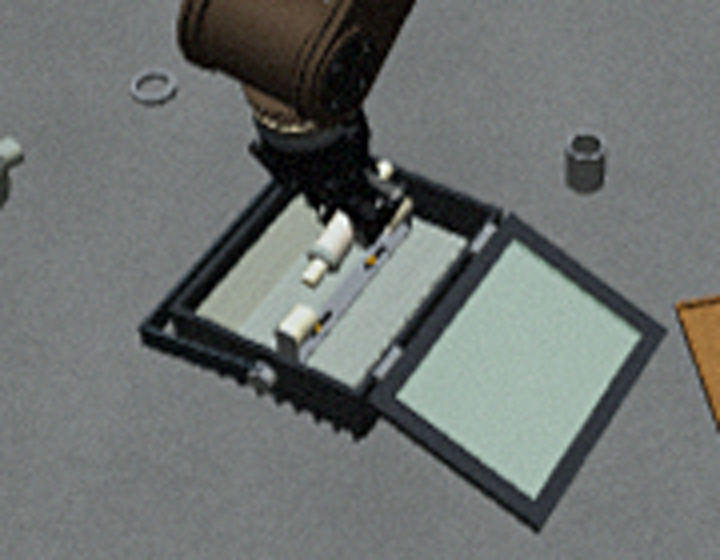

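arm_command(
  steps=[
    [[0,0,0],[-0.002,0,0.01],-1],
    [[0,0,0],[-0.004,0,0.02],-1],
    [[0,0,0],[-0.0055,0,0.0265],-1],
    [[0,0,0],[-0.0064,0,0.0309],-1],
    [[0,0,0],[-0.0064,0,0.0309],-1],
    [[0,0,0],[-0.0064,0,0.0309],-1],
    [[0,0,0],[-0.0064,0,0.0309],-1],
  ],
)

```text
time: 10.05
eef_pos: [0.5327, -0.1734, 0.0508]
tcp_rot: [0.199, 0.974, 0.021, -0.102]
contact_force: [0.2, -0.7, 0.1]
opening: 0.281
```

```bash
python3 - <<'E'
from h import *
import pickle
for i in range(3): read_camera('wrist'); whereA()
s,c=save('wrist','w8.png'); pickle.dump((s,c),open('w8.pkl','wb'))
goA(-50,-1.2,12)
goA(-53,-1.2,12)
im=cv2.imread('pics/w8.png')
cv2.imwrite('pics/w8a.png',cv2.resize(im[60:260,200:360],None,fx=3,fy=3,interpolation=cv2.INTER_CUBIC))
E
```

```text
t 10.10 A x -46.14 lat -0.14 z -0.94 mm th 11.96 | Fx 0.86 Flat 0.62 Fz -0.41 T [-0.03, -0.11, -0.03] op 0.284
t 10.15 A x -46.12 lat -0.14 z -0.97 mm th 11.96 | Fx -0.19 Flat -0.68 Fz -1.15 T [-0.01, -0.16, -0.03] op 0.28
t 10.20 A x -46.08 lat -0.14 z -1.02 mm th 11.96 | Fx 0.39 Flat -0.33 Fz -1.06 T [-0.0, -0.11, 0.02] op 0.278
turn [0.0, 0.0005, -0.0007] shift [-0.0039, 0.0001, -0.0008]
turn [0.0, 0.0005, -0.0007] shift [-0.0068, 0.0001, -0.0014]
```

View pics/w8.png

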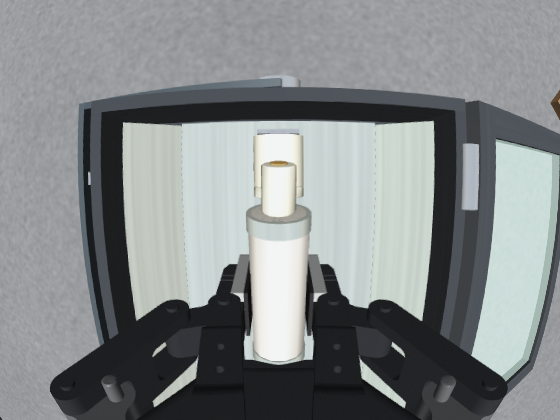

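arm_command(
  steps=[
    [[0,0,0],[-0.0015,0,-0.0003],-1],
    [[0,0,0],[-0.003,0,-0.0006],-1],
    [[0,0,0],[-0.0045,0,-0.0009],-1],
    [[0,0,0],[-0.0058,0,-0.0012],-1],
    [[0,0,0],[-0.0068,0,-0.0014],-1],
    [[0,0,0],[-0.0068,0,-0.0014],-1],
    [[0,0,0],[-0.0068,0,-0.0014],-1],
  ],
)

```text
time: 11.12
eef_pos: [0.5388, -0.176, 0.0505]
tcp_rot: [0.199, 0.974, 0.021, -0.102]
contact_force: [-0.2, 0.6, -1.0]
opening: 0.282
```

```bash
cat >> h.py <<'E'
def avg(n=4):
    F=[]
    for i in range(n):
        read_camera('wrist'); s=get_state(); F.append(s['contact_force'])
    whereA(s); F=np.mean(F,0); print('avg Fx %.2f Flat %.2f Fz %.2f'%(F@AX,F@YT,F[2])); return s
E
python3 - <<'E'
from h import *
s=avg(5)
goA(-55,-1.2,12)
goA(-57,-1.2,12)
E
```

```text
t 11.38 A x -52.94 lat -0.15 z -1.12 mm th 11.97 | Fx -0.15 Flat 0.59 Fz -1.06 T [-0.07, -0.11, -0.02] op 0.278
avg Fx 0.01 Flat 0.04 Fz -0.49
turn [0.0, 0.0005, -0.0007] shift [-0.002, 0.0001, -0.0004]
turn [0.0, 0.0005, -0.0007] shift [-0.004, 0.0001, -0.0008]
```

arm_command(
  steps=[
    [[0,0,0],[-0.001,0,-0.0002],-1],
    [[0,0,0],[-0.002,0,-0.0004],-1],
    [[0,0,0],[-0.002,0,-0.0004],-1],
    [[0,0,0],[-0.002,0,-0.0004],-1],
  ],
)

```text
time: 11.88
eef_pos: [0.5404, -0.1767, 0.0504]
tcp_rot: [0.199, 0.974, 0.021, -0.103]
contact_force: [-2.4, 1.4, -0.2]
opening: 0.28
```

```bash
python3 - <<'E'
from h import *
s=avg(5)
goA(-57,-1.2,12)
goA(-59,-1.2,12)
E
```

```text
t 12.12 A x -54.79 lat -0.12 z -1.27 mm th 12.00 | Fx 1.70 Flat -0.36 Fz -0.63 T [0.06, 0.24, -0.01] op 0.285
avg Fx 1.79 Flat -0.49 Fz -0.08
turn [0.0001, 0.0001, -0.0007] shift [-0.0021, 0.0001, -0.0005]
turn [0.0001, 0.0001, -0.0007] shift [-0.0041, 0.0001, -0.0009]
```

arm_command(
  steps=[
    [[0,0,0],[-0.001,0,-0.0002],-1],
    [[0,0,0],[-0.002,0,-0.0004],-1],
    [[0,0,0],[-0.003,0,-0.0006],-1],
    [[0,0,0],[-0.0041,0,-0.0009],-1],
    [[0,0,0],[-0.0041,0,-0.0009],-1],
    [[0,0,0],[-0.0041,0,-0.0009],-1],
  ],
)

```text
time: 12.88
eef_pos: [0.5438, -0.1781, 0.0503]
tcp_rot: [0.199, 0.974, 0.021, -0.103]
contact_force: [-5.7, 1.6, 0.7]
opening: 0.279
```

```bash
python3 - <<'E'
from h import *
s=avg(5)
goA(-61,-1.2,12)
goA(-63,-1.2,12)
E
```

```text
t 13.12 A x -58.32 lat -0.07 z -1.58 mm th 12.11 | Fx 5.01 Flat 0.20 Fz 1.33 T [0.23, 0.64, 0.01] op 0.28
avg Fx 4.72 Flat -0.35 Fz 1.18
turn [0.0001, -0.0019, -0.0006] shift [-0.0026, 0.0, -0.0008]
turn [0.0001, -0.0019, -0.0006] shift [-0.0045, 0.0, -0.0012]
```

```bash
python3 - <<'E'
from h import *
goA(-62.3,-0.8,12)
E
```

```text
turn [0.0001, -0.0019, -0.0006] shift [-0.0038, 0.0, -0.0015]
```

arm_command(
  steps=[
    [[0,-0.001,0],[-0.001,0,-0.0006],-1],
    [[0,-0.002,0],[-0.002,0,-0.001],-1],
    [[0,-0.002,0],[-0.003,0,-0.0013],-1],
    [[0,-0.002,0],[-0.0038,0,-0.0015],-1],
    [[0,-0.002,0],[-0.0038,0,-0.0015],-1],
    [[0,-0.002,0],[-0.0038,0,-0.0015],-1],
  ],
)

```text
time: 13.88
eef_pos: [0.5459, -0.1789, 0.0504]
tcp_rot: [0.199, 0.974, 0.021, -0.105]
contact_force: [-7.8, 2.1, 1.2]
opening: 0.282
```

```bash
python3 - <<'E'
from h import *
import pickle
s=avg(5)
goA(-64.5,-0.8,12)
goA(-66,-0.8,12)
s,c=save('wrist','w9.png'); pickle.dump((s,c),open('w9.pkl','wb'))
im=cv2.imread('pics/w9.png')
cv2.imwrite('pics/w9a.png',cv2.resize(im[60:260,200:360],None,fx=3,fy=3,interpolation=cv2.INTER_CUBIC))
E
```

```text
t 14.12 A x -60.61 lat -0.03 z -1.68 mm th 12.28 | Fx 6.62 Flat 0.02 Fz 1.08 T [0.32, 0.93, -0.04] op 0.279
avg Fx 7.16 Flat -0.53 Fz 1.20
turn [0.0001, -0.0048, -0.0004] shift [-0.0037, 0.0, -0.0014]
turn [0.0001, -0.0048, -0.0004] shift [-0.0052, 0.0, -0.0017]
```

View pics/w9a.png

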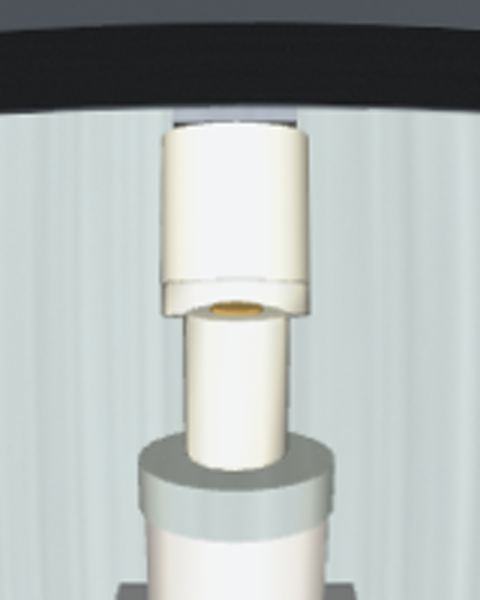

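```bash
python3 - <<'E'
from h import *
goA(-66,0.2,11.7)
E
```

```text
turn [0.0, -0.0101, -0.0004] shift [-0.0051, -0.0, -0.0024]
```

arm_command(
  steps=[
    [[0,-0.004,0],[-0.0025,0,-0.0013],-1],
    [[0,-0.006,0],[-0.0035,0,-0.0017],-1],
    [[0,-0.008,0],[-0.0045,0,-0.002],-1],
    [[0,-0.01,0],[-0.0051,0,-0.0024],-1],
    [[0,-0.01,0],[-0.0051,0,-0.0024],-1],
    [[0,-0.01,0],[-0.0051,0,-0.0024],-1],
  ],
)

```text
time: 14.92
eef_pos: [0.5482, -0.1798, 0.0505]
tcp_rot: [0.199, 0.974, 0.021, -0.104]
contact_force: [-9.0, 1.9, 0.5]
opening: 0.279
```

```bash
python3 - <<'E'
from h import *
s=avg(5)
goA(-68.2,0.4,11.6)
E
```

```text
t 15.18 A x -63.02 lat -0.00 z -1.48 mm th 12.19 | Fx 9.73 Flat -0.31 Fz 0.95 T [0.38, 1.28, -0.05] op 0.279
avg Fx 9.49 Flat -0.76 Fz 0.50
turn [0.0, -0.0103, -0.0003] shift [-0.0049, -0.0, -0.0023]
```

arm_command(
  steps=[
    [[0,-0.006,0],[-0.0035,0,-0.0018],-1],
    [[0,-0.008,0],[-0.0045,0,-0.0022],-1],
    [[0,-0.01,0],[-0.0052,0,-0.0024],-1],
    [[0,-0.01,0],[-0.0057,0,-0.0025],-1],
    [[0,-0.01,0],[-0.0057,0,-0.0025],-1],
    [[0,-0.01,0],[-0.0057,0,-0.0025],-1],
  ],
)

```text
time: 15.92
eef_pos: [0.5501, -0.1806, 0.0503]
tcp_rot: [0.199, 0.974, 0.021, -0.105]
contact_force: [-11.2, 3.5, 2.1]
opening: 0.278
```

```bash
python3 - <<'E'
from h import *
import pickle
s=avg(5)
goA(-69.1,0.4,11.5)
s,c=save('wrist','w10.png'); pickle.dump((s,c),open('w10.pkl','wb'))
im=cv2.imread('pics/w10.png')
cv2.imwrite('pics/w10a.png',cv2.resize(im[60:260,200:360],None,fx=3,fy=3,interpolation=cv2.INTER_CUBIC))
E
```

```text
t 16.18 A x -65.15 lat 0.07 z -1.66 mm th 12.24 | Fx 11.14 Flat -0.77 Fz 1.29 T [0.45, 1.57, 0.02] op 0.283
avg Fx 11.06 Flat -0.95 Fz 1.53
turn [-0.0001, -0.0129, -0.0] shift [-0.0037, -0.0001, -0.002]
```

View pics/w10a.png

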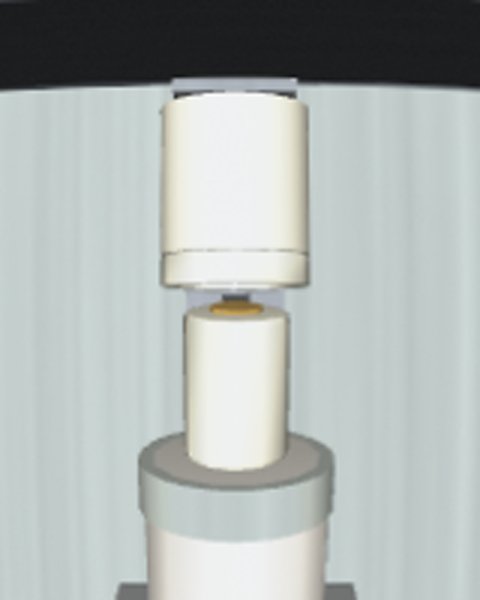

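```bash
python3 - <<'E'
from h import *
import pickle
s,c=pickle.load(open('w10.pkl','rb'))
Ri=R.from_quat(s['tcp_rot']).inv()
mouth=onz(c,278.5,60+289/3,.0675,s)
# lamp end top corner in tool
t=None
for z in [-.0246]:
    p0,d=ray(c,278.5,166,s); o=Ri.apply(p0-s['eef_pos']);dd=Ri.apply(d);t=o+dd*(z-o[2])/dd[2]
bt=R.from_quat(s['tcp_rot']).apply(t+np.array([0,0,.014]))+s['eef_pos']
print('mouth x',(mouth-SEAT)@AX,'end b x, tool',t,'bottom corner x,z',(bt-SEAT)@AX,bt[2]-SEAT[2])
E
```

```text
mouth x 0.053434852206345466 end b x, tool [ 0.0559429   0.00029858 -0.0246    ] bottom corner x,z 0.051887176623212655 0.01656834665497648
```

```bash
python3 - <<'E'
from h import *
goA(-69.9,0.7,11.3)
goA(-69.9,0.9,9)
goA(-69.9,1.2,6.3)
E
```

```text
turn [-0.0002, -0.0164, -0.0] shift [-0.0044, -0.0, -0.0023]
turn [-0.0002, -0.0566, -0.0] shift [-0.0052, -0.0, -0.0]
turn [-0.0002, -0.1037, -0.0] shift [-0.0062, -0.0, 0.0025]
```

arm_command(
  steps=[
    [[0,-0.014,0],[-0.0042,0,-0.0022],-1],
    [[0,-0.016,0],[-0.0044,0,-0.0023],-1],
    [[0,-0.016,0],[-0.0044,0,-0.0023],-1],
    [[0,-0.036,0],[-0.0048,0,-0.0011],-1],
    [[0,-0.057,0],[-0.0052,0,0],-1],
    [[0,-0.073,0],[-0.0056,0,0.0008],-1],
    [[0,-0.088,0],[-0.0059,0,0.0016],-1],
    [[0,-0.104,0],[-0.0062,0,0.0025],-1],
    [[0,-0.104,0],[-0.0062,0,0.0025],-1],
    [[0,-0.104,0],[-0.0062,0,0.0025],-1],
  ],
)

```text
time: 17.48
eef_pos: [0.5511, -0.1811, 0.0445]
tcp_rot: [0.2, 0.978, 0.012, -0.059]
contact_force: [-10.1, 4.0, -0.2]
opening: 0.28
```

```bash
python3 - <<'E'
from h import *
import pickle
s=avg(5)
goA(-69.6,1.5,3)
goA(-69.5,1.9,-.6)
s,c=save('wrist','w11.png'); pickle.dump((s,c),open('w11.pkl','wb'))
im=cv2.imread('pics/w11.png')
cv2.imwrite('pics/w11a.png',cv2.resize(im[60:260,200:360],None,fx=3,fy=3,interpolation=cv2.INTER_CUBIC))
E
```

```text
t 17.73 A x -65.59 lat 0.12 z -1.53 mm th 6.96 | Fx 11.30 Flat -0.81 Fz 0.18 T [0.45, 1.56, -0.05] op 0.281
avg Fx 11.27 Flat -1.03 Fz 0.12
turn [-0.0002, -0.0691, 0.0003] shift [-0.005, -0.0001, 0.0008]
turn [-0.0002, -0.1319, 0.0003] shift [-0.0063, -0.0001, 0.0042]
```

View pics/w11a.png

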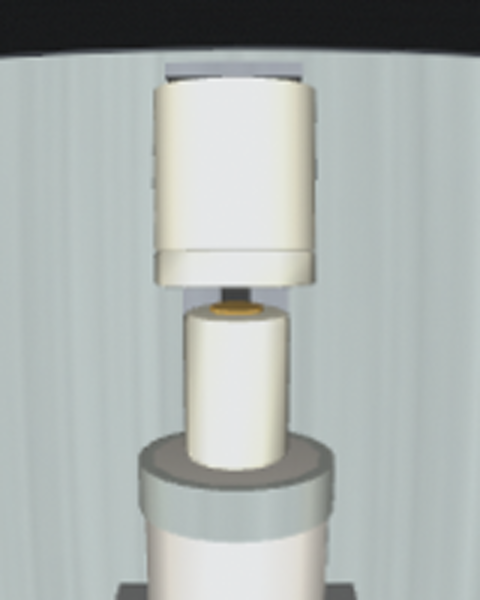

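```bash
python3 - <<'E'
from h import *
goA(-69.6,1.8,3)
goA(-69.5,2.4,-.6)
E
```

```text
turn [-0.0002, -0.0692, 0.0002] shift [-0.0049, -0.0001, 0.0005]
turn [-0.0001, -0.132, 0.0002] shift [-0.0063, -0.0001, 0.0037]
```

arm_command(
  steps=[
    [[0,-0.025,0],[-0.0042,0,-0.0015],-1],
    [[0,-0.045,0],[-0.0045,0,-0.0006],-1],
    [[0,-0.069,0],[-0.0049,0,0.0005],-1],
    [[0,-0.085,0],[-0.0053,0,0.0013],-1],
    [[0,-0.1,0],[-0.0057,0,0.0021],-1],
    [[0,-0.116,0],[-0.006,0,0.0029],-1],
    [[0,-0.132,0],[-0.0063,0,0.0037],-1],
    [[0,-0.132,0],[-0.0063,0,0.0037],-1],
    [[0,-0.132,0],[-0.0063,0,0.0037],-1],
  ],
)

```text
time: 18.9
eef_pos: [0.5521, -0.1815, 0.0374]
tcp_rot: [0.2, 0.98, 0.0, -0.001]
contact_force: [-9.9, 2.8, -1.3]
opening: 0.279
```

```bash
python3 - <<'E'
from h import *
import pickle
s=avg(5)
s,c=save('wrist','w12.png'); pickle.dump((s,c),open('w12.pkl','wb'))
goA(-60,0,0)
im=cv2.imread('pics/w12.png')
cv2.imwrite('pics/w12a.png',cv2.resize(im[60:260,200:360],None,fx=3,fy=3,interpolation=cv2.INTER_CUBIC))
E
```

```text
t 19.15 A x -65.05 lat 0.12 z -1.08 mm th 0.09 | Fx 10.39 Flat -1.31 Fz -0.52 T [0.42, 1.53, -0.09] op 0.283
avg Fx 10.21 Flat -1.66 Fz -1.24
turn [-0.0, -0.0016, 0.0004] shift [0.005, -0.0001, -0.001]
```

View pics/w12a.png

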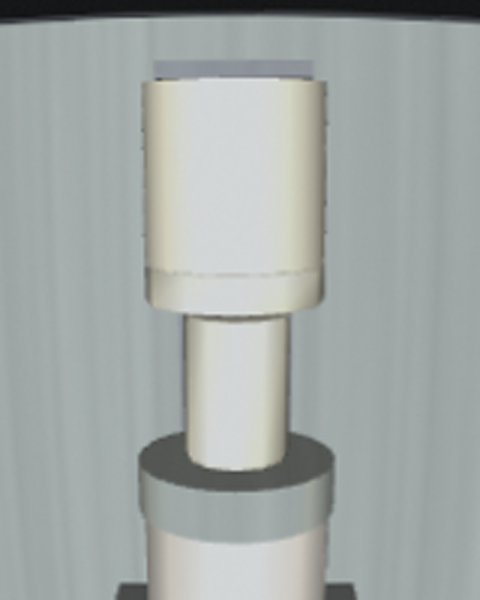

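arm_command(
  steps=[
    [[0,-0.012,0],[-0.0044,0,-0.0039],-1],
    [[0,-0.012,0],[-0.0042,0,-0.0041],-1],
    [[0,-0.012,0],[-0.0034,0,-0.0039],-1],
    [[0,-0.011,0],[-0.0022,0,-0.0036],-1],
    [[0,-0.01,0],[-0.001,0,-0.0033],-1],
    [[0,-0.009,0],[0.0002,0,-0.003],-1],
    [[0,-0.008,0],[0.0014,0,-0.0027],-1],
    [[0,-0.007,0],[0.0025,0,-0.0024],-1],
    [[0,-0.006,0],[0.0032,0,-0.0022],-1],
    [[0,-0.006,0],[0.0032,0,-0.0022],-1],
    [[0,-0.006,0],[0.0032,0,-0.0022],-1],
  ],
)

```text
time: 20.58
eef_pos: [0.5471, -0.1794, 0.0379]
tcp_rot: [0.2, 0.98, 0.0, -0.001]
contact_force: [-5.2, 1.3, -3.1]
opening: 0.282
```

```bash
python3 - <<'E'
from h import *
import pickle
s=avg(5)
s,c=save('wrist','w13.png'); pickle.dump((s,c),open('w13.pkl','wb'))
im=cv2.imread('pics/w13.png')
cv2.imwrite('pics/w13a.png',cv2.resize(im[60:260,200:360],None,fx=3,fy=3,interpolation=cv2.INTER_CUBIC))
E
```

```text
t 20.82 A x -59.60 lat 0.07 z -0.54 mm th 0.07 | Fx 5.85 Flat -1.16 Fz -2.78 T [0.23, 0.97, -0.03] op 0.279
avg Fx 5.68 Flat -1.20 Fz -2.39
```

View pics/w13a.png

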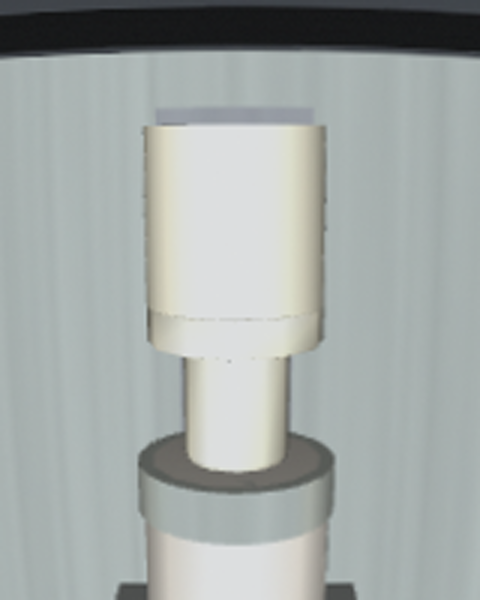

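arm_command(
  steps=[
    [[0,-0.006,0],[-0.0018,0,-0.0014],-1],
    [[0,-0.006,0],[-0.0013,0,-0.0012],-1],
    [[0,-0.005,0],[-0.0008,0,-0.001],-1],
    [[0,-0.005,0],[-0.0004,0,-0.0009],-1],
    [[0,-0.005,0],[-0.0004,0,-0.0009],-1],
    [[0,-0.005,0],[-0.0004,0,-0.0009],-1],
  ],
)

```text
time: 21.62
eef_pos: [0.5466, -0.1792, 0.0381]
tcp_rot: [0.2, 0.98, -0.0, 0.001]
contact_force: [-5.8, 0.4, -3.8]
opening: 0.281
```

```bash
python3 - <<'E'
from h import *
import pickle
s=avg(5)
s,c=save('wrist','w14.png'); pickle.dump((s,c),open('w14.pkl','wb'))
im=cv2.imread('pics/w14.png')
cv2.imwrite('pics/w14a.png',cv2.resize(im[60:260,200:360],None,fx=3,fy=3,interpolation=cv2.INTER_CUBIC))
E
```

```text
t 21.88 A x -59.00 lat 0.04 z -0.24 mm th -0.07 | Fx 4.67 Flat -1.32 Fz -4.09 T [0.29, 0.97, -0.05] op 0.283
avg Fx 5.21 Flat -1.03 Fz -3.43
```

View pics/w14a.png

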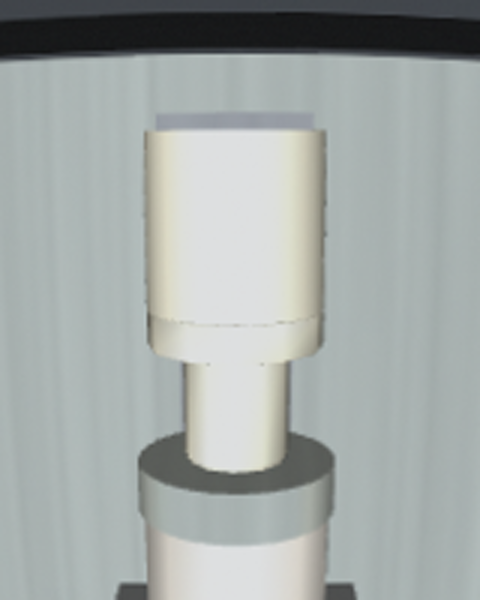

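```bash
python3 - <<'E'
from h import *
import pickle
for n,mr,jr in [('w12',314,470),('w13',357,471),('w14',363,472)]:
    s,c=pickle.load(open(n+'.pkl','rb'))
    m=onz(c,278.5,60+mr/3,.0675,s)
    r=R.from_quat(s['tcp_rot']); A=s['eef_pos']+r.apply(LA); zc=A[2]+.007
    j=onz(c,278.5,60+jr/3,zc,s)
    print(n,'mouth',((m-SEAT)@AX).round(4),'junction',((j-SEAT)@AX).round(4),'visible cap mm',((m-j)@AX*1e3).round(2), 'A',((A-SEAT)@AX).round(4))
s,c=pickle.load(open('w6.pkl','rb'));r=R.from_quat(s['tcp_rot']); A=s['eef_pos']+r.apply(LA)
j=onz(c,278.5,60+470/3,A[2]+.007,s);e=onz(c,278.5,60+318/3,A[2]+.007,s);print('w6 cap len',(e-j)@AX)
E
```

```text
w12 mouth 0.0545 junction 0.0329 visible cap mm 21.66 A -0.0651
w13 mouth 0.0546 junction 0.0382 visible cap mm 16.43 A -0.0596
w14 mouth 0.0545 junction 0.0388 visible cap mm 15.74 A -0.059
w6 cap len 0.020067681645833186
```

arm_command(
  steps=[
    [[0,0.001,0],[-0.0002,0,-0.0005],-1],
    [[0,0.001,0],[0.0003,0,-0.0003],-1],
    [[0,0.001,0],[0.0003,0,-0.0003],-1],
    [[0,0.001,0],[0.0003,0,-0.0003],-1],
  ],
)

```text
time: 22.42
eef_pos: [0.5462, -0.179, 0.0383]
tcp_rot: [0.2, 0.98, 0.0, -0.0]
contact_force: [-5.3, 1.1, -3.5]
opening: 0.279
```

```bash
python3 - <<'E'
from h import *
import pickle
s=avg(5)
s,c=save('wrist','w15.png'); pickle.dump((s,c),open('w15.pkl','wb'))
im=cv2.imread('pics/w15.png')
cv2.imwrite('pics/w15a.png',cv2.resize(im[60:260,200:360],None,fx=3,fy=3,interpolation=cv2.INTER_CUBIC))
E
```

```text
t 22.68 A x -58.64 lat 0.05 z -0.07 mm th -0.00 | Fx 5.11 Flat -0.57 Fz -2.81 T [0.19, 0.83, -0.01] op 0.283
avg Fx 4.89 Flat -0.54 Fz -3.09
```

View pics/w15a.png

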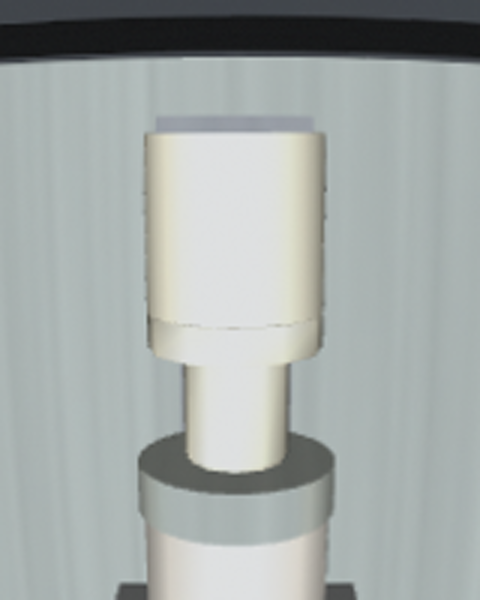

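arm_command(
  steps=[
    [[0,0.001,0],[0.0004,0,-0.0001],-1],
    [[0,0.001,0],[0.0008,0,-0.0001],-1],
    [[0,0.001,0],[0.0008,0,-0.0001],-1],
    [[0,0.001,0],[0.0008,0,-0.0001],-1],
  ],
)

```text
time: 23.22
eef_pos: [0.5461, -0.1789, 0.0387]
tcp_rot: [0.2, 0.98, -0.0, 0.0]
contact_force: [-1.4, 1.2, -4.3]
opening: 0.283
```

```bash
python3 - <<'E'
from h import *
s=avg(5);show(s)
E
```

```text
t 23.48 A x -58.41 lat 0.09 z 0.34 mm th -0.04 | Fx 1.73 Flat 1.02 Fz -3.08 T [0.13, 0.24, 0.03] op 0.282
avg Fx 1.87 Flat 0.36 Fz -3.60
t 23.48 pos [0.5461, -0.1789, 0.0387] yaw 156.92 pitch -0.04 zz [ 0.001 -0.    -1.   ] F [-1.19, 1.62, -3.08] T [0.13, 0.24, 0.03] op 0.282
```

arm_command(
  steps=[
    [[0,0,0],[0.0005,0,0.0004],-1],
    [[0,0,0],[0.0005,0,0.0008],-1],
    [[0,0,0],[0.0005,0,0.0008],-1],
  ],
)

```text
time: 23.85
eef_pos: [0.5461, -0.1789, 0.0385]
tcp_rot: [0.2, 0.98, -0.0, 0.001]
contact_force: [-2.6, 1.1, -0.8]
opening: 0.279
```

```bash
python3 - <<'E'
from h import *
s=avg(4)
E
```

```text
t 24.05 A x -58.41 lat 0.09 z 0.14 mm th -0.11 | Fx 1.83 Flat 0.93 Fz 1.34 T [0.24, 0.33, 0.01] op 0.283
avg Fx 2.19 Flat 0.28 Fz 0.57
```

arm_command(
  steps=[
    [[0,0,0],[0.0004,0,0.0003],-0.35],
    [[0,0,0],[0.0002,0,0],-0.2],
    [[0,0,0],[0,0,0],0],
    [[0,0,0],[0,0,0],0.2],
    [[0,0,0],[0,0,0],0.2],
    [[0,0,0],[0,0,0],0.2],
  ],
)

```text
time: 24.8
eef_pos: [0.5461, -0.1789, 0.0384]
tcp_rot: [0.2, 0.98, -0.0, 0.001]
contact_force: [0.4, 0.0, 0.5]
opening: 0.598
```

```bash
python3 - <<'E'
from h import *
s=avg(3)
save('wrist','w16.png')
E
```

```text
t 24.95 A x -58.43 lat 0.07 z 0.14 mm th -0.11 | Fx 0.44 Flat -0.23 Fz -1.13 T [0.01, -0.03, 0.01] op 0.599
avg Fx 0.67 Flat -0.04 Fz -0.31
```

View pics/w16.png

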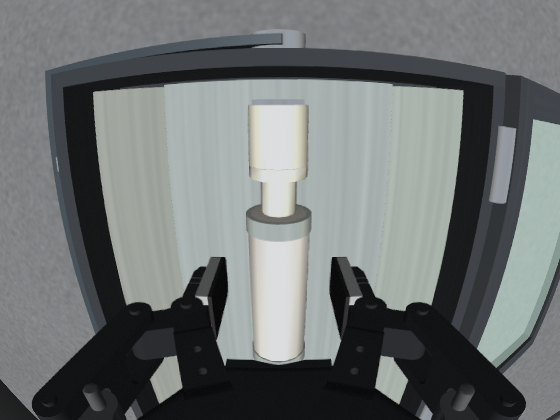

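The lamp stays put with the fingers clear of it: end at (278,180), tube centred at x=278. I'll retreat straight up.

arm_command(
  steps=[
    [[0,0,0],[0,0,-0.01],0.2],
    [[0,0,0],[0,0,-0.03],0.2],
    [[0,0,0],[0,0,-0.07],0.2],
    [[0,0,0],[0,0,-0.12],0.2],
    [[0,0,0],[-0.02,0,-0.17],0.2],
    [[0,0,0],[-0.04,0,-0.2],0.2],
    [[0,0,0],[-0.04,0,-0.2],0.2],
    [[0,0,0],[-0.04,0,-0.2],0.2],
  ],
)

```text
time: 26.0
eef_pos: [0.5816, -0.1939, 0.2378]
tcp_rot: [0.2, 0.98, 0.0, 0.0]
contact_force: [-0.1, -0.2, -0.4]
opening: 0.602
```

```bash
python3 - <<'E'
from h import *
import pickle
for i in range(3): read_camera('wrist')
show(); s,c=save('wrist','w17.png'); pickle.dump((s,c),open('w17.pkl','wb')); save('scene','s17.png')
im=cv2.imread('pics/w17.png')
cv2.imwrite('pics/w17a.png',cv2.resize(im[60:300,200:360],None,fx=2.5,fy=2.5,interpolation=cv2.INTER_CUBIC))
im=cv2.imread('pics/s17.png')
cv2.imwrite('pics/s17a.png',cv2.resize(im[150:290,130:310],None,fx=4,fy=4,interpolation=cv2.INTER_CUBIC))
E
```

```text
t 26.15 pos [0.5812, -0.1938, 0.2364] yaw 156.92 pitch 0.12 zz [-0.002  0.001 -1.   ] F [0.04, 0.03, -0.6] T [-0.01, 0.0, 0.01] op 0.601
```

View pics/w17.png

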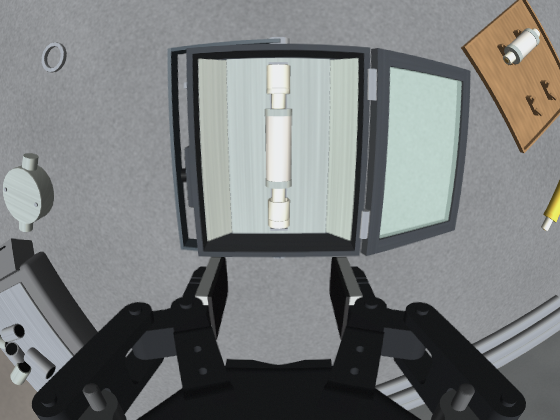

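View pics/s17a.png

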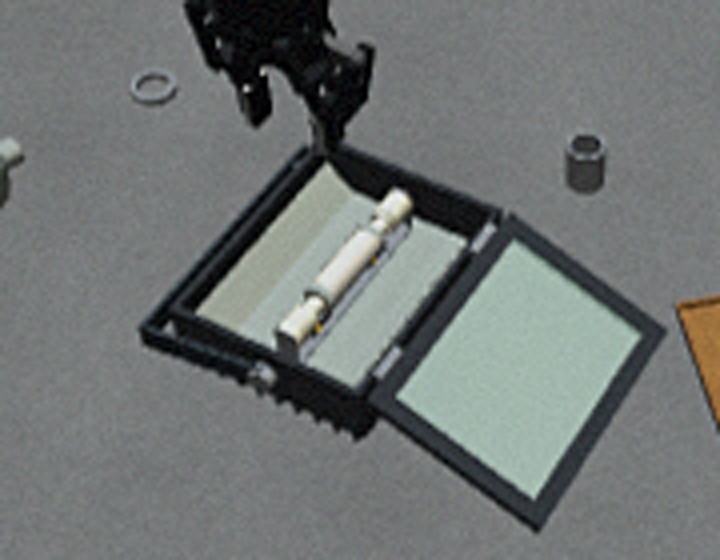

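The lamp lies straight in both sockets: fixed end at (278,95), sprung end at (278,200). The short lamp is still in the tray at (520,46). Next I'll compare the visible cap length at each end.

View pics/w17a.png

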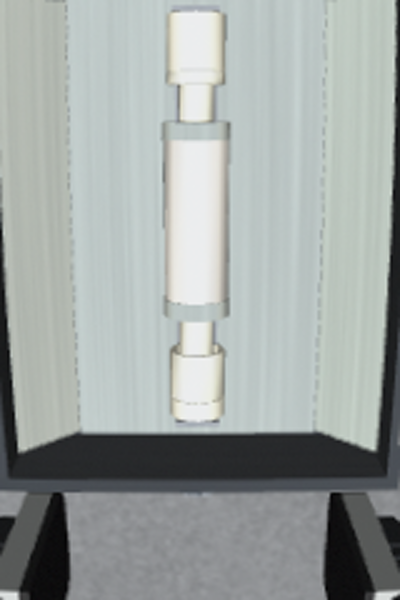

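```bash
python3 - <<'E'
from h import *
import pickle
s,c=pickle.load(open('w17.pkl','rb'))
x=lambda row,z:((onz(c,278.3,60+row/2.5,z,s)-SEAT)@AX*1e3).round(2)
print('F mouth',x(84,.0675),'collar b',x(123,.069),'collar a',x(320,.069),'S mouth',x(345,.0675))
E
```

```text
F mouth 53.88 collar b 38.9 collar a -38.42 S mouth -49.21
```

```bash
python3 - <<'E'
from h import *
print(sign_off())
E
```

```text
the job is handed in; nothing more can be done
None
```

The long lamp is in both sockets and I have handed the job in, at about 26 s of the 64 s allowed. No verdict was reported.

**What I did**
- I found the floodlight and lamp in the wrist images and gripped the lamp from the tray between its ribs.
- I pitched it 12° and pushed it into the sprung socket. I first felt the plunger about 1 mm inside the mouth and went on to roughly 11.5 mm deep.
- I tipped it level in front of the fixed socket with about 1 mm to spare. Then I let the spring carry it across, opened the fingers and withdrew straight up.

**Forces:** the highest push I read between tool and lamp was about 11.3 N, against the 20 N limit. The wrist force on the last approach fell from 4.9 N to 1.9 N, which showed the lamp had reached the rigid contact.

**Last checks**
- **Seating:** the lamp did not visibly move on release. At the fixed end 15.0 mm of cap shows, which matches 5 mm inside the socket.
- **Level:** I judged it level from the tool's pitch at release (-0.1°) and from the pictures.
- **Surroundings:** the short lamp is still in its place in the tray, and the other items in view look untouched.

**What disagreed**
- **Sprung-end reading:** my first image reading of the sprung mouth was about 4–5 mm off. I put that down to picking the wrong edge of the rim and did not re-measure it.
- **Gap before the fixed socket:** the estimates by sight and by feel differed by up to about 1 mm.
- **Grasp:** while closing the gripper in the tray, the wrist read about 6 N sideways and 6 N upwards. It went away on lifting.

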